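Complete the duplicate sample trays

ROBOT

A 6-joint arm with a two-finger parallel gripper is mounted at the origin on the work surface. World frame = base frame: x ahead of the robot, y to its left, z up, the work surface at z = 0. Lengths are in m, angles in degrees, forces in N, time in s.
With the tool pointing down it reaches from about 0.325 to 0.85 m from the base axis. Payload 15.5 kg.
Tool frame: the origin (TCP) lies at the very end of the fingers, on their centre line; the grasp point (between the pads) lies arm.grip_depth behind it (arm.grip_depth is the distance from the TCP to the grasp point, in m); z points along the fingers, y is the line along which they close (so a half turn about z gives the same grasp; the last joint's range is limited). The gripper opens to 91 mm and grips with 3 to 60 N. Pads are 32 mm wide; open, the fingers measure 118 mm over their backs; the gripper's body (76 mm by 178 mm) begins 60 mm behind the grasp point.
Start: joints at [-78.123, 28.281, 77.091, -0, 74.628, -5.472], TCP at [0.186, -0.597, 0.214] pointing down, gripper open.
Joint ranges: [-166.48, 166.48], [-47.26, 123.95], [12.59, 153.08], [-70.14, 250.14], [6.76, 159.57], [-176.63, 176.63]. Speed limits (degrees/s): [108.29, 108.29, 147.25, 172.46, 172.46, 172.46].

INTERFACE

Orientations are given as a 3x3 rotation matrix whose columns are the frame's x, y, z axes.
In Python, from rig import arm gives the robot as it stands. Calls block until the motion is done:
- arm.move_to(position, orientation): joint-space move of the TCP to a pose.
- arm.move_l(position, orientation=None, feed=0.15): straight line of the TCP; orientation=None keeps the orientation; feed is the mean speed in m/s.
- arm.move_joints(angles): joint-space move.
- arm.grip(opening): finger opening in m; the grip force is fixed at half the most; returns when the fingers have stopped.
- arm.sleep(seconds).
- arm.solve_ik(position, orientation): joint angles nearest the present ones, or None.
- arm.snapshot(name): name is "scene" or "top" or "wrist"; returns the picture (400x640x3 uint8, red, green, blue); there is no depth.
- arm.get_calibration(name): a dict with "intrinsics" (3x3 intrinsics, pixels), "cam_to_world" (4x4, takes a point from camera to world coordinates). Camera axes: x right, y down, z forward; pixel columns grow to the right and rows downward; lengths in m; the calibration is good to about 2 mm. A picture is of the moment at which its call begins: read the wrist's pose just before it. get_calibration takes no time and is no camera call; for the wrist camera it gives the pose at the moment of the call.
A pose or a line that the arm cannot do raises arm.Unreachable and nothing moves.
- arm.sign_off(): hands the job in; it is judged then, once.
Readings, each from a call of its own:
- arm.current_t(): time.
- arm.current_joint_positions(): joint angles.
- arm.current_dq(): joint speeds.
- arm.current_tau(): joint torques, N m.
- arm.current_ee_pos(): TCP position.
- arm.current_tool_rot(): TCP orientation.
- arm.current_force(): force on the tool from outside, world axes, zero at the start.
- arm.current_torque(): the same for the moment, N m.
- arm.current_width(): finger opening in m.
- arm.current_grasp_force(): force on a finger pad.
Only numpy, scipy, OpenCV 4.12 (cv2) and the standard library are available. Lean on these libraries where they do the work, as an engineer would, in place of code of your own. Each camera call takes 0.05 s, during which the arm holds its last target. There are 200 camera calls.

TASK

Each of the three small steel trays already holds one closed sample and needs its duplicate: take the three closed pots from the bench, without tipping them over, and stand each upright in the middle of the empty half of the tray that holds its twin of the same shape. Leave the empty open cup on the bench and the samples already in the trays where they are.

Things in the scene. Friction and masses are not known exactly. Their poses are not given: they have to be found in the camera images.
- pot_round_mid (a point): loose closed low round pot with a flat overhanging lid, 56 mm across the lid (53 mm below it), 45 mm high, cream plastic with white lid, standing on the open bench in front of the trays; the point is its centre, half-way up (22.5 mm above its underside); z up
- pot_jar_mid (a point): loose closed tall slim round jar with a ribbed screw cap, 42 mm in diameter (cap 39 mm, the top 18 mm), 70 mm high, cream plastic with white lid, standing on the open bench in front of the trays; the point is its centre, half-way up (35.0 mm above its underside); z up
- pot_tub_mid (a point): loose closed square tub with a flat square lid, 50 x 50 mm (lid 53 x 53 mm, the top 8 mm), 48 mm high, cream plastic with white lid, standing on the open bench in front of the trays; the point is its centre, half-way up (24.0 mm above its underside); z up, x and y square to its sides
- tray_round_empty (a point): the empty half of the two-compartment steel tray whose other half holds the round twin. The three trays look alike: 172 x 88 mm, firmly fixed, 3 mm floor, rim and middle rib 7 mm above the bench and 4 mm thick, each half 80 x 80 mm inside. The point is the centre of the empty half, on its floor (3 mm above the bench); x runs along the tray's long side, y across it, z up; the twin stands about 84 mm away along -x
- tray_jar_empty (a point): the empty half of the two-compartment steel tray whose other half holds the jar twin. The three trays look alike: 172 x 88 mm, firmly fixed, 3 mm floor, rim and middle rib 7 mm above the bench and 4 mm thick, each half 80 x 80 mm inside. The point is the centre of the empty half, on its floor (3 mm above the bench); x runs along the tray's long side, y across it, z up; the twin stands about 84 mm away along +x
- tray_tub_empty (a point): the empty half of the two-compartment steel tray whose other half holds the tub twin. The three trays look alike: 172 x 88 mm, firmly fixed, 3 mm floor, rim and middle rib 7 mm above the bench and 4 mm thick, each half 80 x 80 mm inside. The point is the centre of the empty half, on its floor (3 mm above the bench); x runs along the tray's long side, y across it, z up; the twin stands about 84 mm away along -x
- twin_round_mid (a point): the twin already standing in a tray, loose: the same low round pot with a flat overhanging lid, 56 mm across the lid (53 mm below it), 45 mm high; the point is its centre, half-way up; must stay where it is
- twin_jar_mid (a point): the twin already standing in a tray, loose: the same tall slim round jar with a ribbed screw cap, 42 mm in diameter (cap 39 mm, the top 18 mm), 70 mm high; the point is its centre, half-way up; must stay where it is
- twin_tub_mid (a point): the twin already standing in a tray, loose: the same square tub with a flat square lid, 50 x 50 mm (lid 53 x 53 mm, the top 8 mm), 48 mm high; the point is its centre, half-way up; must stay where it is
- cup_mid (a point): empty open cup without a lid, cream plastic, 56 mm across the rim, 45 mm high, standing on the bench among the closed pots; the point is its centre, half-way up; must stay where it is
Not all that is in view belongs to the job. What is shaped like the part that bears pot_round_mid but turquoise or yellow is not meant.

How it is judged:
By the outcome, as a careful person would: the job done as asked, in the order asked, and still so for the second after the job is handed in, with the robot touching nothing.
It also fails if it takes over 77 s, if anything falls off the work surface, if the arm or the gripper's body presses on something with over 40 N, if the wrist force passes 120 N, or if a joint passes its speed limit or range.

## Working session

There is one attempt and no reset: what is moved stays moved. The work goes in short steps, each a Python script; the robot and the scene stay as the last script left them, time stands still between calls to the robot, and variables do not carry over. Pictures are saved under pics/ and viewed, at most 14 in all, crops included, and the job is handed in when it is done.

```bash
mkdir -p pics; python3 - <<'E'
from rig import arm
import cv2,numpy as np
np.set_printoptions(precision=4,suppress=True)
for n in("scene","top"):
    cv2.imwrite(f"pics/{n}0.png",arm.snapshot(n)[:,:,::-1]); c=arm.get_calibration(n); print(n,c["intrinsics"],c["cam_to_world"])
print(arm.grip_depth,arm.current_t(),arm.current_tool_rot(),arm.current_width())
c=arm.get_calibration("wrist");print(c["cam_to_world"],c["intrinsics"])
E
```

```text
scene [[460.2427   0.     321.7437]
 [  0.     460.2427 208.808 ]
 [  0.       0.       1.    ]] [[-0.3484  0.6158 -0.7066  1.33  ]
 [ 0.9373  0.2294 -0.2623  0.3147]
 [ 0.0006 -0.7537 -0.6572  0.8492]
 [ 0.      0.      0.      1.    ]]
top [[378.1077   0.     324.2935]
 [  0.     378.1077 195.4645]
 [  0.       0.       1.    ]] [[-0.0178 -0.9967  0.0787  0.4025]
 [-0.9998  0.0187  0.01   -0.0259]
 [-0.0114 -0.0785 -0.9968  0.8947]
 [ 0.      0.      0.      1.    ]]
0.0188 0.1 [[ 0.9545  0.2982 -0.0002]
 [ 0.2982 -0.9545  0.0011]
 [ 0.0001 -0.0011 -1.    ]] 0.09182120554350456
[[ 0.298  -0.9264 -0.2302  0.2511]
 [-0.9546 -0.2895 -0.0708 -0.5773]
 [-0.0011  0.2409 -0.9706  0.3841]
 [ 0.      0.      0.      1.    ]] [[303.155    0.     317.9924]
 [  0.     303.155  200.9868]
 [  0.       0.       1.    ]]
```

View pics/top0.png

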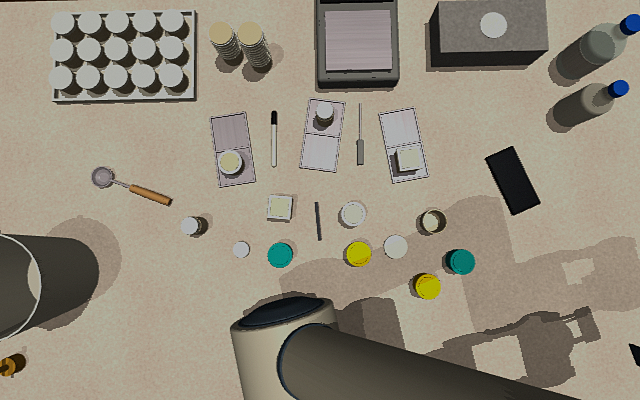

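View pics/scene0.png

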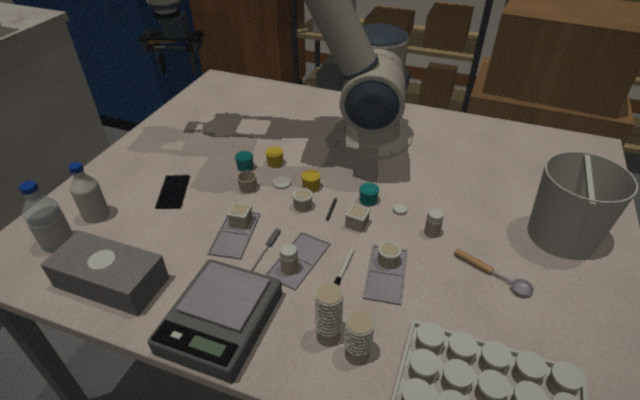

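The top view shows the three trays: round twin at (230,161), jar twin at (324,113), tub twin at (408,158). The loose pots are the tub at (280,208), the round at (352,214) and the jar at (193,226). The cup is at (432,222), and the flat discs at (395,246) and (241,249) are lids. Next I'll move the wrist camera above the area for a finer look.

```bash
cat > h.py <<'E'
from rig import arm
import cv2,numpy as np
np.set_printoptions(precision=4,suppress=True)
def ray(c,u,v,z):
    K,T=c["intrinsics"],c["cam_to_world"]
    d=T[:3,:3]@np.linalg.solve(K,[u,v,1.]); o=T[:3,3]
    return (o+d*(z-o[2])/d[2])
def down(a):  # a = world angle (deg) of tool y (closing line)
    a=np.radians(a); y=np.array([np.cos(a),np.sin(a),0]); z=np.array([0,0,-1.])
    return np.column_stack([np.cross(y,z),y,z])
def snap(name,f):
    c=arm.get_calibration(name); im=arm.snapshot(name)
    np.savez(f"pics/{f}.npz",im=im,K=c["intrinsics"],T=c["cam_to_world"]); return c,im
def load(f):
    d=np.load(f"pics/{f}.npz"); return dict(intrinsics=d["K"],cam_to_world=d["T"]),d["im"]
E
python3 - <<'E'
from h import *
c=arm.get_calibration("top")
for n,u,v,z in [("tub",280,208,.048),("round",352,214,.045),("jar",193,226,.07),("cup",432,222,.045),("tr_round",231,131,.003),("tr_jar",321,152,.003),("tr_tub",401,128,.003),("tw_r",230,161,.048),("tw_j",324,113,.073),("tw_t",408,158,.051)]: 
    p=ray(c,u,v,z);print(n,p,np.hypot(p[0],p[1]))
# wrist views: camera offset is along tool +x; two poses
R=down(-90); 
for i,(x,y) in enumerate([(.40,-.06),(.40,.12)]):
    arm.move_to([x,y,.26],R); c,im=snap("wrist",f"w{i}"); cv2.imwrite(f"pics/w{i}.png",im[:,:,::-1]); print(c["cam_to_world"][:3,3],arm.current_t())
E
```

```text
tub [0.4431 0.0825 0.048 ] 0.4506890110226237
round [ 0.4268 -0.0788  0.045 ] 0.4339960589206334
jar [0.4062 0.2701 0.07  ] 0.4878223608302446
cup [ 0.4057 -0.257   0.045 ] 0.48021624070685537
tr_round [0.6327 0.2046 0.003 ] 0.6649229216551175
tr_jar [ 0.5772 -0.0109  0.003 ] 0.5773086923343267
tr_tub [ 0.6315 -0.2034  0.003 ] 0.663469158574597
tw_r [0.5519 0.1951 0.048 ] 0.5853494599856716
tw_j [ 0.6509 -0.0203  0.073 ] 0.6512308127348396
tw_t [ 0.5502 -0.2073  0.051 ] 0.5879565346554078
[ 0.4681 -0.0616  0.4307] 2.2333
[0.468  0.1188 0.4306] 3.0333
```

View pics/w0.png

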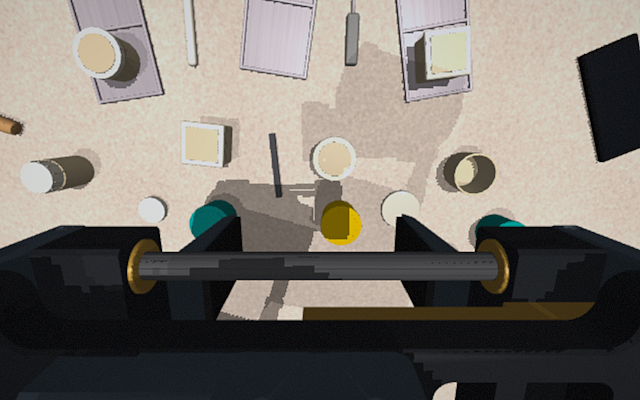

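View pics/w1.png

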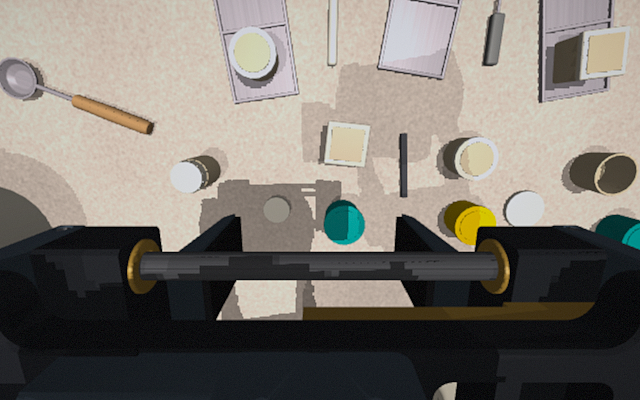

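The wrist views show all three pots clearly. In w1 the lids are at jar (187,176), tub (347,145) and round (476,158). I'll take two more views over the trays.

```bash
python3 - <<'E'
from h import *
R=down(-90); t=[]
for i,(x,y) in enumerate([(.54,.10),(.54,-.12)]):
    arm.move_to([x,y,.26],R); c,im=snap("wrist",f"w{i+2}"); t.append(im[:235,:,::-1]); print(c["cam_to_world"][:3,3],arm.current_t())
cv2.imwrite("pics/tr.png",cv2.resize(np.vstack(t),None,fx=1.25,fy=1.25,interpolation=cv2.INTER_CUBIC))
E
```

```text
[0.6082 0.0976 0.4301] 3.7083
[ 0.6077 -0.12    0.4309] 4.6417
```

View pics/tr.png

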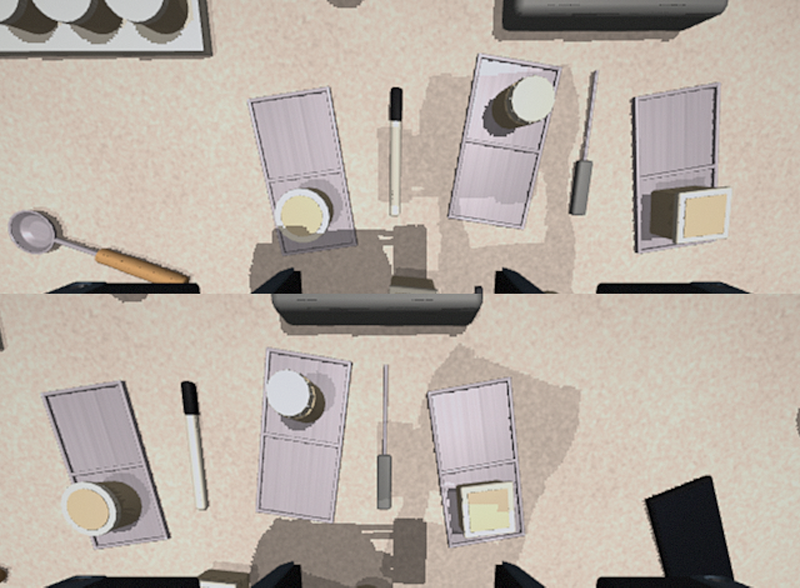

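```bash
cat > m.py <<'E'
from h import *
def tray(f,pts,off=0):
    c,im=load(f); g=cv2.cvtColor(im,cv2.COLOR_RGB2GRAY)
    P=np.float32([[u/1.25,(v-off)/1.25] for u,v in pts]).reshape(-1,1,2)
    W=np.array([ray(c,*p[0],.007)[:2] for p in P])   # TL TR BR BL
    M=np.array([[.086,.044],[.086,-.044],[-.086,-.044],[-.086,.044]])
    A,_=cv2.estimateAffinePartial2D(M.astype(np.float32),W.astype(np.float32))
    ang=np.degrees(np.arctan2(A[1,0],A[0,0])); m=W.mean(0); a=np.radians(ang); x=np.array([np.cos(a),np.sin(a)])
    print("tray",f,m,"ang",ang,"scale",np.hypot(A[0,0],A[1,0]),"far half",m+.042*x,"near half",m-.042*x)
O=293.75
tray("w2",[(249,102),(329,87),(357,245),(279,254)]); tray("w3",[(43,394),(124,381),(168,538),(97,548)],O)
tray("w2",[(479,54),(562,68),(524,229),(448,218)]); tray("w3",[(266,348),(352,361),(334,521),(257,513)],O)
tray("w3",[(428,394),(511,378),(523,536),(449,546)],O); tray("w2",[(633,98),(720,84),(718,239),(637,252)])
def lid(n,f,u,v,z,r):
    c,im=load(f); hsv=cv2.cvtColor(im,cv2.COLOR_RGB2HSV)
    x0,y0=max(u-r,0),max(v-r,0); cr=im[y0:v+r,x0:u+r].min(2)
    m=(cr>np.percentile(cr,99)*.82).astype(np.uint8)
    cs=cv2.findContours(m,cv2.RETR_EXTERNAL,cv2.CHAIN_APPROX_NONE)[0]; k=max(cs,key=lambda q:cv2.contourArea(cv2.convexHull(q)))
    W=np.float32([ray(c,p[0][0]+x0,p[0][1]+y0,z)[:2] for p in cv2.convexHull(k)])*1000
    cc,rr=cv2.minEnclosingCircle(W); print(n,f,"circ",cc,2*rr,"rect",cv2.minAreaRect(W))
if __name__=="__main__":
  for a in [("round","w0",334,159,.045,32),("round","w1",476,158,.045,32),("tub","w0",203,144,.048,32),("tub","w1",347,145,.048,32),("jar","w0",37,176,.07,25),("jar","w1",187,176,.07,25)]: lid(*a)
E
python3 m.py
python3 - <<'E'
from h import *
c,a=load("w1");_,b=load("w0")
g=np.hstack([a[110:210,150:240],a[110:210,300:390],b[110:210,285:385]])[:,:,::-1]
cv2.imwrite("pics/z.png",cv2.resize(g,None,fx=2.8,fy=2.8,interpolation=cv2.INTER_CUBIC))
E
```

```text
tray w2 [0.5881 0.2001] ang 7.5163409996988895 scale 0.9816046034724187 far half [0.6297 0.2056] near half [0.5464 0.1946]
tray w3 [0.5884 0.1972] ang 7.932710493167477 scale 0.9817713050179352 far half [0.63  0.203] near half [0.5468 0.1914]
tray w2 [ 0.6187 -0.0154] ang -8.790417045495579 scale 0.9897089002429964 far half [ 0.6602 -0.0219] near half [ 0.5772 -0.009 ]
tray w3 [ 0.6194 -0.0168] ang -8.084408706786885 scale 0.9915226399917804 far half [ 0.6609 -0.0227] near half [ 0.5778 -0.0109]
tray w3 [ 0.5904 -0.208 ] ang 9.11718526846918 scale 0.9791154126513486 far half [ 0.6318 -0.2014] near half [ 0.5489 -0.2147]
tray w2 [ 0.5912 -0.2078] ang 10.087358855590757 scale 0.9865912318347361 far half [ 0.6326 -0.2005] near half [ 0.5499 -0.2152]
round w0 circ (421.82208251953125, -90.53556060791016) 75.00859832763672 rect ((427.6078796386719, -88.13030242919922), (54.28662109375, 66.21467590332031), 1.7221616506576538)
round w1 circ (428.06201171875, -90.34701538085938) 107.46874237060547 rect ((428.06207275390625, -90.34703063964844), (80.84661102294922, 70.80476379394531), 1.2019362449645996)
tub w0 circ (445.80743408203125, 82.99147033691406) 115.02183532714844 rect ((445.807373046875, 82.99147033691406), (85.38921356201172, 77.06271362304688), 89.96167755126953)
tub w1 circ (445.83209228515625, 83.27119445800781) 69.42800903320312 rect ((445.95672607421875, 83.2835693359375), (50.52798080444336, 50.537986755371094), 83.9571304321289)
jar w0 circ (410.3426208496094, 277.1200866699219) 92.4543685913086 rect ((409.947998046875, 277.200927734375), (58.77482223510742, 72.17292785644531), 78.41758728027344)
jar w1 circ (408.1347961425781, 281.3138732910156) 80.66991424560547 rect ((409.2963562011719, 279.117919921875), (59.404754638671875, 61.39320373535156), 0.030957408249378204)
```

View pics/z.png

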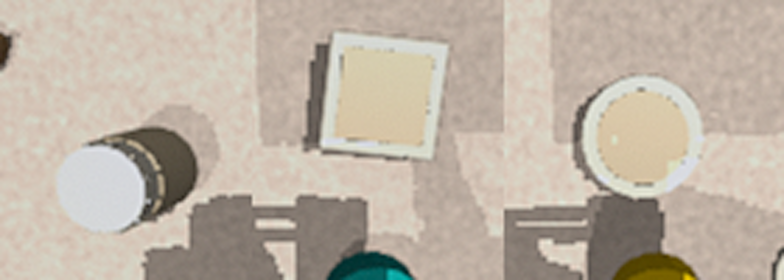

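The zoomed crop shows the jar cap at (101,188), the tub lid corners around (333,32), (447,43), (434,159) and (320,149), and the round lid centred at (642,136). I'll convert those to positions and pick the round pot first.

```bash
python3 - <<'E'
from h import *
c1,_=load("w1");c0,_=load("w0"); ct=arm.get_calibration("top")
print("jar",ray(c1,150+101/2.8,110+188/2.8,.07), "base check", ray(ct,193,226,.07))
C=np.array([ray(c1,300+(u-252)/2.8,110+v/2.8,.048)[:2] for u,v in[(333,32),(447,43),(434,159),(320,149)]])
print("tub",C.mean(0),np.linalg.norm(C-np.roll(C,-1,0),axis=1),np.degrees(np.arctan2(*(C[0]-C[3])[::-1])),np.degrees(np.arctan2(*(C[1]-C[2])[::-1])))
r=ray(c0,285+(642-504)/2.8,110+136/2.8,.045); print("round",r, ray(c1,476,158,.045))
R=down(-90); p=r[:2]
arm.move_to([*p,.10],R); arm.move_l([*p,.013],feed=.12); arm.grip(.0)
print("w",arm.current_width(),arm.current_grasp_force(),arm.current_force())
arm.move_l([*p,.10],feed=.15); print(arm.current_width(),arm.current_ee_pos(),arm.current_force(),arm.current_t())
_,im=snap("wrist","g1"); a=im[:,:,::-1]
_,s=snap("scene","s1"); cv2.imwrite("pics/g1.png",np.hstack([a[100:400,100:500],s[100:400,150:550,::-1]]))
E
```

```text
jar [0.4079 0.2774 0.07  ] base check [0.4062 0.2701 0.07  ]
tub [0.4453 0.0828] [0.0501 0.051  0.0517 0.0513] -6.028940412602707 -4.225569778301691
round [ 0.4277 -0.0822  0.045 ] [ 0.4284 -0.0813  0.045 ]
w 0.05421691817102917 30.000673234462738 [-0.65   -0.2277  5.1757]
0.05366199868239689 [ 0.4274 -0.0821  0.0995] [-0.4442  0.1781 -1.3231] 7.7333
```

View pics/g1.png

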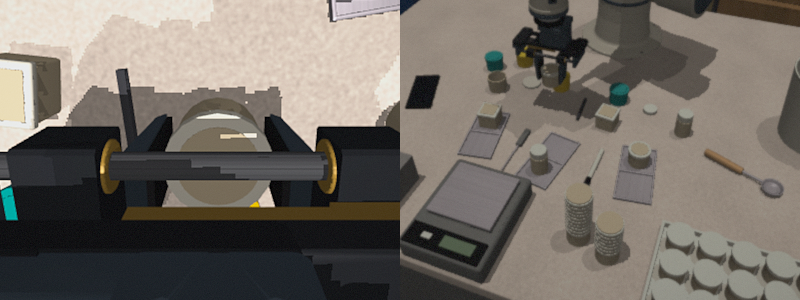

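The round pot is held upright, with the width matching its 53 mm body. I'll place it and then pick the tub.

```bash
cat >> h.py <<'E'
def place(p,a,z,w):
    R=down(a); arm.move_to([*p,.15],R); arm.move_l([*p,z+.015],feed=.15); arm.move_l([*p,z],feed=.03)
    print("placed",arm.current_ee_pos(),arm.current_force()); arm.grip(w); print("w",arm.current_width())
    arm.move_l([*p,.15],feed=.2)
def pick(p,a,z):
    R=down(a); arm.move_to([*p,.15],R); arm.grip(.091); arm.move_l([*p,z],feed=.15); arm.grip(0.)
    print("grip",arm.current_width(),arm.current_grasp_force()); arm.move_l([*p,.15],feed=.15); print(arm.current_width(),arm.current_t())
E
python3 - <<'E'
from h import *
place([.630,.2043],-82.3,.0165,.075)
pick([.4453,.0828],-95.1,.013)
_,t=snap("top","t1"); _,s=snap("scene","s2"); 
cv2.imwrite("pics/g2.png",np.hstack([cv2.resize(t[80:280,180:450],None,fx=1.5,fy=1.5,interpolation=cv2.INTER_CUBIC),s[100:400,170:550]])[:,:,::-1])
E
```

```text
placed [0.6299 0.2043 0.0162] [-0.0314 -0.4463 -1.3239]
w 0.07515098266551896
grip 0.052933325901140714 29.99182552099228
0.052704974546554775 16.2417
```

View pics/g2.png

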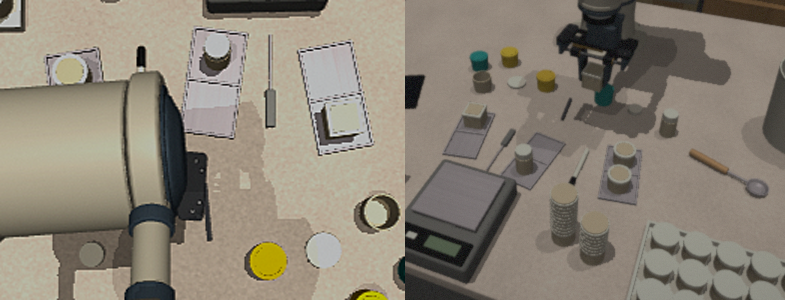

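The round pot stands in its tray next to its twin, and the tub is held. I'll place the tub and take a closer look at the jar.

```bash
python3 - <<'E'
from h import *
place([.632,-.201],-80.4,.0165,.075)
arm.move_to([.33,.277,.22],down(-90))
c,im=snap("wrist","w5"); print(arm.current_t())
c1,_=load("w0"); print(ray(c1,37,176,.07)); print(ray(c,320,150,.07))
cv2.imwrite("pics/w5.png",cv2.resize(im[80:230,220:420,::-1],None,fx=3,fy=3,interpolation=cv2.INTER_CUBIC))
E
```

```text
placed [ 0.6319 -0.201   0.0163] [-1.2886  0.2734 -0.5107]
w 0.07475721644693213
22.6667
[0.4097 0.2761 0.07  ]
[0.3738 0.2737 0.07  ]
```

View pics/w5.png

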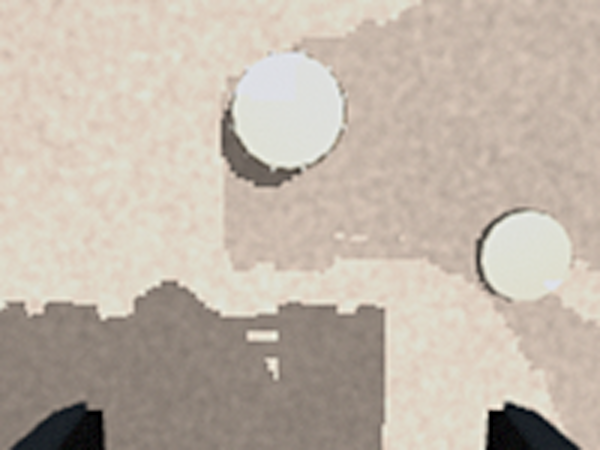

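The jar cap is centred at (289,111) in the crop, which is (316.3,117) in the full image.

```bash
python3 - <<'E'
from h import *
c,_=load("w5"); p=ray(c,316.3,117,.07)[:2]; print(p)
assert np.linalg.norm(p-[.4088,.2768])<.006
pick(p,-90,.020)
place([.5775,-.010],-98.4,.0235,.075)
arm.move_to([.45,0,.30],down(-90)); c,w=snap("wrist","w6")
arm.move_to([.3,-.35,.30],down(-90)); _,t=snap("top","t2"); print(arm.current_t())
cv2.imwrite("pics/f.png",np.vstack([w[:230,:,::-1],cv2.resize(t[80:280,140:480,::-1],(640,376))[:370]]))
E
```

```text
[0.4071 0.2775]
grip 0.041217657655761124 30.000179708003998
0.041850585422709446 26.4667
placed [ 0.5774 -0.01    0.0233] [ 0.2231 -0.6721 -0.3614]
w 0.07463132454377121
33.0583
```

View pics/f.png

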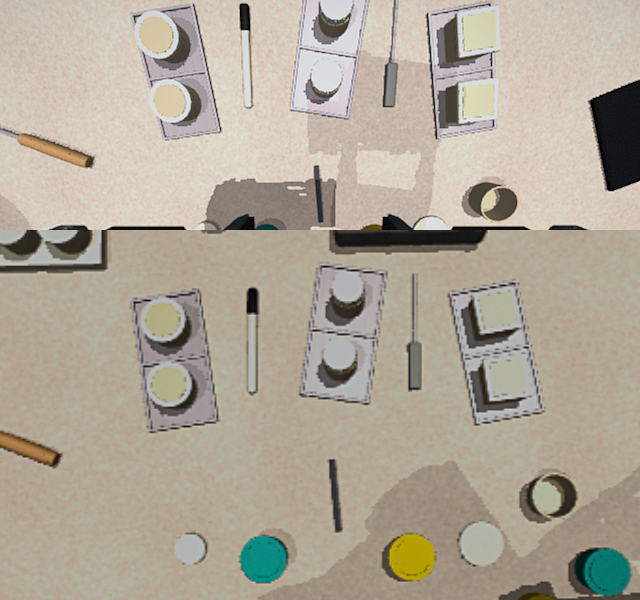

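All three pots stand upright next to their twins: round lid at (158,36), jar at (326,77) and tub at (478,31). The cup is still in place at (495,202). I'll check the numbers and hand in.

```bash
python3 - <<'E'
from h import *
c,_=load("w6"); ok=True
for n,u,v,z,p in [("round",158,36,.048,(.630,.2043)),("jar",326,77,.073,(.5775,-.010)),("tub",478,31,.051,(.632,-.201))]:
    q=ray(c,u,v,z)[:2]; d=q-p; print(n,q,d); ok&=np.linalg.norm(d)<.006
if ok: print(arm.sign_off())
E
```

```text
round [0.628  0.2008] [-0.002  -0.0035]
jar [ 0.5758 -0.0109] [-0.0017 -0.0009]
tub [ 0.6325 -0.2008] [0.0005 0.0002]
the job is handed in; nothing more can be done
None
```

The job is handed in: all three closed pots stand upright beside their twins, within about 4 mm of the measured middle of each empty half. The cup and twins were left alone, and it took about 33 s of the 77 s allowed.

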